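# Release the large roller from the stores dispenser

### The job

The parts dispenser on the stores bench holds one black roller in each of its two lanes, a large one and a small one. Release the large roller: press the treadle of its lane fully down to the stop, hold it there for about a second so that the roller runs down to the end of its lane, then let the treadle spring back up. Do not press the other lane's treadle.

Things in the scene. Friction and masses are not known exactly. Their poses are not given: they have to be found in the camera images.
- dispenser: fixed grey dispenser, base 370 x 262 mm. Origin on the bench; x runs along its lanes from the treadles (-x, robot's side) to the delivery end, y left, z up. White ramp (walls up to 98 mm high) with a left (y = +64 mm) and right (y = -64 mm) lane; a gate at x = 45 mm in each holds one roller and sinks as the lane's treadle goes down. Large roller in either lane, a small one (22 x 50 mm) in the other
- pedal_left (a joint): left lane's treadle: steel plate 124 x 76 mm, 70 mm square rubber pad on its outer end. Rad: 0 up (tilted 17 deg), grows when pressed, 0.30 down on its stop (level). In the dispenser's frame, mm: hinge pin (along y) at (-78, +64, 35); pad's top centre (-158, +64, 67) up, (-164, +64, 42) down. Springs back up; at the pad 4 N to start, 9 N at the stop
- pedal_right (a joint): right lane's treadle: steel plate 124 x 76 mm, 70 mm square rubber pad on its outer end. Rad: 0 up (tilted 17 deg), grows when pressed, 0.30 down on its stop (level). In the dispenser's frame, mm: hinge pin (along y) at (-78, -64, 35); pad's top centre (-158, -64, 67) up, (-164, -64, 42) down. Springs back up; at the pad 4 N to start, 9 N at the stop
- large_roller_center (a point): centre of the large roller: loose black plastic cylinder, 36 mm diameter, 80 mm long, lying across its lane. At first it rests on the gate, about (29, +64 or -64, 72) mm in the dispenser's frame; once let go it rolls by itself within a second to the end wall, about (134, +64 or -64, 50) mm there, all within 10 mm
Not all that is in view belongs to the job. Leave any orange look-alike of the part that bears large_roller_center alone.

How it is judged (in metres and radians):
On the way:
1. the treadle of the large roller's lane is held down on its stop (at least 0.25 of 0.30 rad) for 0.5 s (((y of large_roller_center in the frame of dispenser above 0 m and value of joint pedal_left above 0.25 rad) or (y of large_roller_center in the frame of dispenser below 0 m and value of joint pedal_right above 0.25 rad))), for 0.5 s.
At the end, for the whole second after the job is handed in: the large roller lies in the delivery end of its lane (its centre 100 to 160 mm along the dispenser's x from its origin, within 130 mm to either side and below 75 mm), and both treadles are back up (under 0.05 rad) (x of large_roller_center in the frame of dispenser between 0.1 and 0.16 m and y of large_roller_center in the frame of dispenser between -0.13 and 0.13 m and z of large_roller_center in the frame of dispenser below 0.075 m and value of joint each of pedal_left, pedal_right below 0.05 rad); the robot touches nothing.
It fails at once if the other lane's treadle is pressed (more than 0.10 rad) ((y of large_roller_center in the frame of dispenser above 0 m and value of joint pedal_right above 0.1 rad) or (y of large_roller_center in the frame of dispenser below 0 m and value of joint pedal_left above 0.1 rad)).
It also fails if it takes over 27 s, if anything falls off the work surface, if the arm or the gripper's body presses on something with over 40 N, if the wrist force passes 120 N, or if a joint passes its speed limit or range.

### The arm

A 6-joint arm with a two-finger parallel gripper is mounted at the origin on the work surface. World frame = base frame: x ahead of the robot, y to its left, z up, the work surface at z = 0. Lengths are in mm, angles in rad, forces in N, time in s.
With the tool pointing down it reaches from about 350 to 975 mm from the base axis. Payload 7.1 kg.
Tool frame: the origin (TCP) lies between the finger pads; the fingertips stand 14 mm ahead of it and the grasp point (between the pads) lies 5 mm behind it; z points along the fingers, y is the direction in which the jaws open and shut (so a half turn about z gives the same grasp; the last joint's range is limited). The gripper opens to 88 mm and grips with 3 to 60 N. Pads are 20 mm wide; open, the fingers measure 115 mm over their backs; the gripper's body (75 mm by 178 mm) begins 61 mm behind the grasp point.
Start: joints at [-1.279, 0.423, 1.63, -0, 1.089, -0.019], TCP at [191.155, -595.033, 236.675] pointing down, gripper open.
Joint ranges: [-3, 3], [-0.9, 2.11], [0.09, 2.58], [-1.31, 4.45], [0.11, 2.69], [-2.54, 2.54]. Speed limits (rad/s): [2.39, 2.39, 3.01, 3.14, 3.14, 3.14].

### API

Orientations are given as a rotation vector (axis times angle).
In Python, from workcell import get_obs, get_image, calibration, close_job, regions_of, place_of gives the robot as it stands.
- The arm moves only by the tool move_arm, never from a script. Its argument "deltas" is a list of rows, each a list of 5 numbers: the closure in counts, from 0 (fully open) to 255 (shut), then the shift along the tool's x, y, z in m, then the turn about the tool's z in rad. In form: [[grip, x, y, z, roll], ...]. A call has 1 to 5 rows; each row is the pose to reach, as a shift and turn from the pose commanded when the call began, along the tool's axes at that moment; what a row does not reach only later rows make up. A row lasts 1/12 s, in which the tool goes at most 41.7 mm and 7.16 degrees, less where a joint would pass 70% of its speed; a pose out of reach is approached as far as the arm can. A call with a gripper value outside its range is refused whole. The fingers move at their own pace and stop on an object; the grip force is fixed at half the most. Time passes only in rows, so rows that repeat a pose let the fingers close. It gives the time, the measured TCP pose, the force and the opening at its end, in the units of the state.
- get_obs(): the state, without advancing time (a new reading comes with each control period).
- get_image(name): name is "scene" or "top"; returns the picture (480x640x3 uint8, blue, green, red); there is no depth.
- calibration(name): a dict with "intrinsics" (3x3 intrinsics, pixels), "world_to_cam" (4x4, takes a point from world to camera coordinates). Camera axes: x right, y down, z forward; pixel columns grow to the right and rows downward; lengths in mm; the calibration is good to about 2 mm. A picture is of the moment at which its call begins. calibration takes no time and is no camera call.
- close_job(): hands the job in, once; it reports no verdict.
Trained networks look in the newest picture that a camera, given by its name, has taken for a name from the list of things; names that differ only in an ending like _2 or _b are one class to them, and where a whole thing is asked for, a point or a joint stands for the part that bears it (a point fixed in the world has none). Each returns a list of dicts, best first, with "conf" (0 to 1); they miss things now and then, are a little off and sometimes report something else, mostly with a low value. They report only what shows in the picture. A call takes as long as a camera call. They do not tell look-alikes from the thing itself.
- regions_of(camera, name): "region" (480x640 bool, what is visible of it).
- place_of(camera, name): "location" ([x, y, z] in mm, in world coordinates, good to about 4 mm: a listed point, or the origin of a listed thing).
The state is a dict: "t": time; "qpos": joint angles; "qvel": joint speeds; "joint_torque": joint torques, N m; "ee_pos": TCP position; "orientation": TCP orientation; "ft_force": force on the tool from outside, world axes, zero at the start; "moment": the same for the moment, N m; "width": finger opening in mm.
Only numpy, scipy, OpenCV 4.12 (cv2) and the standard library are available. Lean on these libraries where they do the work, as an engineer would, in place of code of your own. Each camera call takes 0.05 s, during which the arm holds its last target.

## Working session

There is one attempt and no reset: what is moved stays moved. The work goes in short steps, Python scripts to look and compute and a tool call to move; the robot and the scene stay as the last step left them, time stands still between calls to the robot, and variables do not carry over. Pictures are saved under pics/ and viewed, and the job is handed in when it is done.

Besides the shell and the picture viewer there is one more tool, called after "Call:" by a JSON object that holds its "name" and its "arguments". move_arm: Moves the arm, as the interface text tells. Its arguments: {"type":"object","properties":{"deltas":{"type":"array","items":{"type":"array","items":{"type":"number"}}}},"required":["deltas"]}

```bash
mkdir -p pics; python3 - <<'E'
from workcell import *
import cv2
for c in("scene","top"):
    cv2.imwrite(f"pics/{c}0.png",get_image(c))
    for n in("dispenser","large_roller_center","pedal_left","pedal_right"):
        print(c,n,[(round(d["conf"],2),[round(float(v)) for v in d["location"]]) for d in place_of(c,n)])
o=get_obs();print(o["t"],o["ee_pos"],o["orientation"])
E
```

```text
scene dispenser [(0.76, [648, -80, -4])]
scene large_roller_center [(0.95, [585, -310, 18]), (0.92, [673, -140, 75]), (0.76, [716, -311, 17]), (0.74, [637, 148, 18])]Traceback (most recent call last):
  File "<stdin>", line 6, in <module>
ValueError: it knows: dispenser, large_roller_center
```

```bash
python3 - <<'E'
from workcell import *
import cv2
for c in("top",):
    cv2.imwrite(f"pics/{c}0.png",get_image(c))
    for n in("dispenser","large_roller_center"):
        print(c,n,[(round(d["conf"],2),[round(float(v)) for v in d["location"]]) for d in place_of(c,n)])
o=get_obs();print(o["t"],o["ee_pos"],o["orientation"])
E
```

```text
top dispenser [(0.85, [651, -81, 4])]
top large_roller_center [(0.86, [676, -140, 68]), (0.65, [638, 150, 15]), (0.61, [585, -304, 20]), (0.59, [719, -313, 20])]
0.3 [ 191.10279019 -594.88510997  236.43369757] [-3.10327328e+00 -4.86145287e-01  1.09264816e-04]
```

View pics/scene0.png

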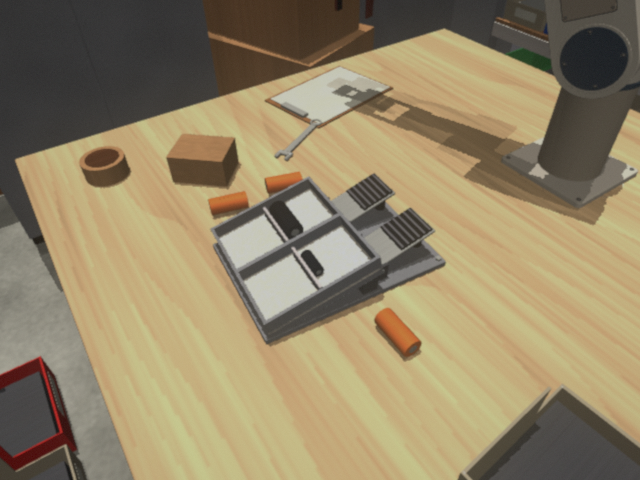

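View pics/top0.png

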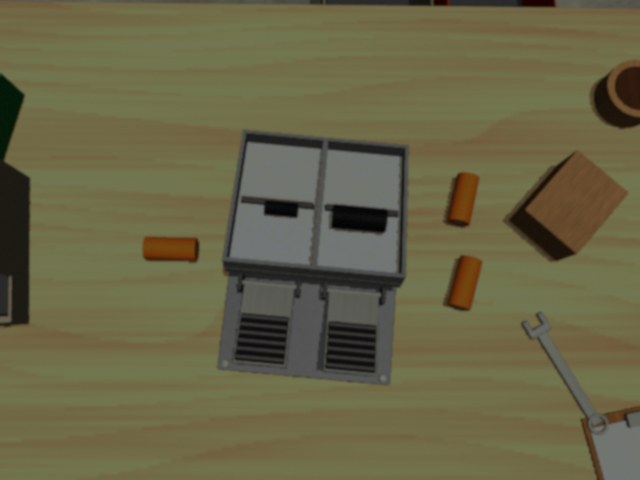

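The scene and top pictures agree. In the top picture the black candidates are the large roller at px (360,218) in the right lane and the small one at (281,208) in the left lane. The orange look-alikes at (170,249), (463,199) and (465,283) lie on the bench and are to be left alone. So the right treadle, with its pad at about (351,346), is the one to press. I'll confirm this in an enlarged crop and fit the pose.

```bash
python3 - <<'E'
import cv2
i=cv2.imread("pics/top0.png")[120:395,205:420]
i=cv2.convertScaleAbs(i,alpha=1.5)
cv2.imwrite("pics/crop0.png",cv2.resize(i[:,:],None,fx=2.18,fy=2.18,interpolation=cv2.INTER_CUBIC))
cv2.imwrite("pics/crop1.png",cv2.resize(i[145:],None,fx=3.7,fy=3.7,interpolation=cv2.INTER_CUBIC))
E
```

```text
(no output)
```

View pics/crop0.png

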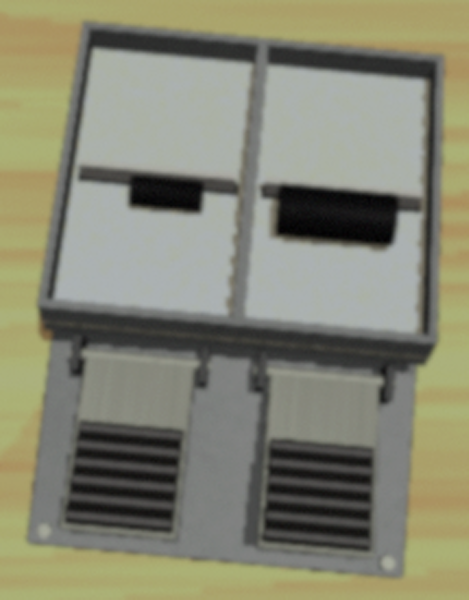

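View pics/crop1.png

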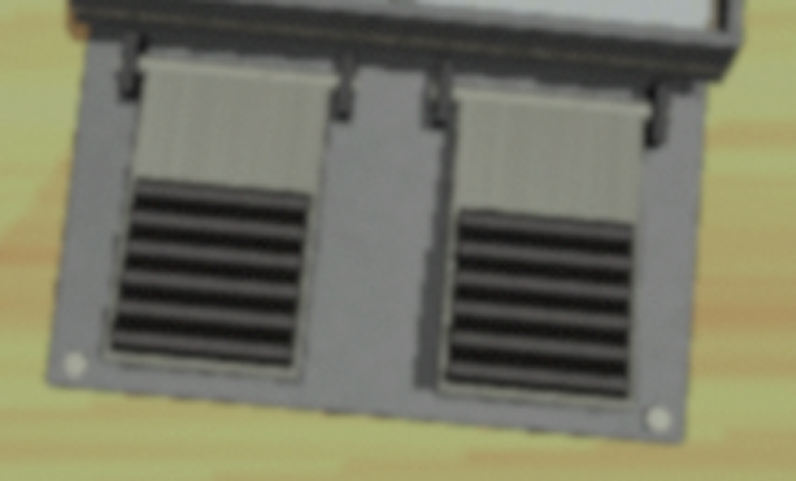

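The crop confirms it: the black large roller is in the right lane behind its gate, and the small one is in the left. Pad centres in the image are about (262.6,338.5) left and (351.2,346.9) right.

```bash
python3 - <<'E'
from workcell import *
import numpy as np
from scipy.spatial.transform import Rotation as R
c=calibration("top");K=np.array(c["intrinsics"]);T=np.array(c["world_to_cam"])
def bp(u,v,z):
    d=T[:3,:3].T@np.linalg.inv(K)@[u,v,1];o=-T[:3,:3].T@T[:3,3];return o+d*(z-o[2])/d[2]
L=bp(262.6,338.5,67);P=bp(351.2,346.9,67);print(L,P,np.linalg.norm(L-P))
# base outer corners z~8
A=bp(50/3.7+205,383/3.7+265,6);B=bp(684/3.7+205,440/3.7+265,6);print(A,B,np.linalg.norm(A-B))
for a,b in((L,P),(A,B)):
    d=(a-b)[:2];print("yaw",np.degrees(np.arctan2(-d[0],d[1])))
d=(L-P)[:2];y=np.arctan2(-d[0],d[1]);M=np.array([[np.cos(y),-np.sin(y)],[np.sin(y),np.cos(y)]])
O=(L+P)[:2]/2-M@[-158,0];print("origin",O, (A+B)[:2]/2-M@[-185,0])
o=get_obs();Rt=R.from_rotvec(o["orientation"]).as_matrix();print(Rt.round(3))
for n,l in(("up",[-158,-64]),("dn",[-164,-64])):
    w=O+M@l;print(n,w)
    for z in(67,42):print(z,Rt.T@(np.r_[w,z]-o["ee_pos"]))
print(np.degrees(y),"jaw dir",Rt[:,1],Rt[:,0])
E
```

```text
[499.61359398  -3.80912572  67.        ] [ 487.72104373 -130.07367638   67.        ] 126.82337917468318
[456.03970632  66.43479879   6.        ] [ 432.76878239 -193.23193508    6.        ] 260.7074003147901
yaw -5.380676086813709
yaw -5.121076894708786
origin [650.97111516 -81.75746219] [628.58906914 -80.74648783]
[[ 0.952  0.306 -0.   ]
 [ 0.306 -0.952  0.   ]
 [ 0.    -0.    -1.   ]]
up [ 487.66587637 -130.65939449]
67 [ 424.31836511 -351.21466709  169.60288769]
42 [ 424.3182592  -351.2027532   194.60288485]
dn [ 481.69231448 -130.09675926]
67 [ 418.80303207 -353.57710234  169.60399016]
42 [ 418.80292617 -353.56518845  194.60398732]
-5.380676086813709 jaw dir [ 3.05806467e-01 -9.52093576e-01 -4.76555854e-04] [9.52093685e-01 3.05806500e-01 4.23609587e-06]
```

Pad spacing (127 mm against 128) and origin (651,-82, against 651,-81 from the network) both agree. Now I'll travel above the right pad with the fingers shut.

Call:
{"name": "move_arm", "arguments": {"deltas": [[255, 0.03, -0.025, 0, 0], [255, 0.06, -0.05, 0, 0], [255, 0.09, -0.075, 0, 0], [255, 0.12, -0.1, 0, 0], [255, 0.15, -0.125, 0, 0]]}}

```text
t: 0.72
ee_pos: [296.2, -428.6, 236.7]
orientation: [3.104, 0.485, 0.0]
ft_force: [0.9, -0.3, -0.2]
width: 58.2
```

Call:
{"name": "move_arm", "arguments": {"deltas": [[255, 0.03, -0.025, 0, 0], [255, 0.06, -0.05, 0, 0], [255, 0.09, -0.075, 0, 0], [255, 0.12, -0.1, 0, 0], [255, 0.15, -0.125, 0, 0]]}}

```text
t: 1.13
ee_pos: [401.0, -263.6, 236.9]
orientation: [3.103, 0.486, 0.001]
ft_force: [0.5, -0.4, 0.9]
width: 24.5
```

Call:
{"name": "move_arm", "arguments": {"deltas": [[255, 0.03, -0.025, 0, 0], [255, 0.06, -0.05, 0, 0], [255, 0.09, -0.075, 0, 0], [255, 0.12, -0.1, 0, 0], [255, 0.12, -0.1, 0, 0]]}}

```text
t: 1.55
ee_pos: [487.0, -128.7, 237.0]
orientation: [-3.102, -0.493, -0.004]
ft_force: [0.6, -0.2, -0.1]
width: 0.8
```

Call:
{"name": "move_arm", "arguments": {"deltas": [[255, -0.003, 0, 0.035, 0], [255, -0.003, 0, 0.07, 0], [255, -0.003, 0, 0.105, 0], [255, -0.003, 0, 0.14, 0], [255, -0.003, 0, 0.14, 0]]}}

```text
t: 1.97
ee_pos: [476.9, -133.3, 91.3]
orientation: [-3.099, -0.485, 0.015]
ft_force: [-0.3, -0.4, -0.0]
width: 0.7
```

```bash
python3 - <<'E'
from workcell import *
import cv2
a=get_image("scene")[150:300,330:470];b=get_image("top")[240:400,220:420]
cv2.imwrite("pics/ab1.png",cv2.hconcat([cv2.resize(a,(400,429)),cv2.convertScaleAbs(cv2.resize(b,(400,429)),alpha=1.5)]))
o=get_obs();print(o["ee_pos"],o["ft_force"])
E
```

```text
[ 480.34713    -134.35713401   96.25594837] [-0.18146654 -0.07063043  0.45507574]
```

View pics/ab1.png

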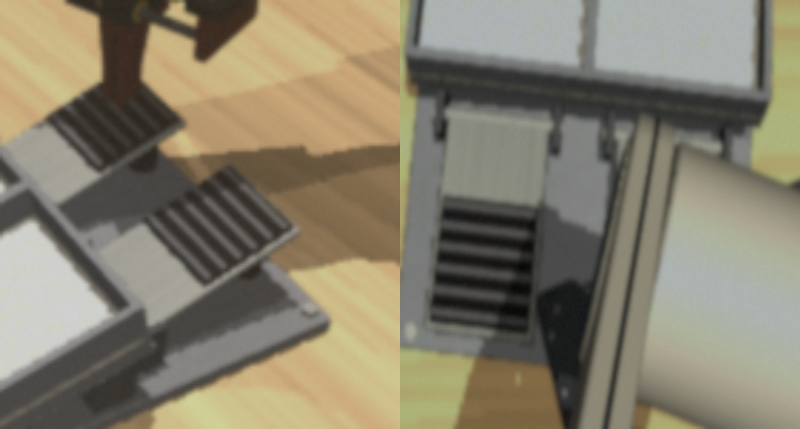

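The fingers are over the centre of the right lane's pad (the far one in the scene view), clear of the left treadle. Now I'll press.

Call:
{"name": "move_arm", "arguments": {"deltas": [[255, 0, 0, 0.008, 0], [255, 0, 0, 0.016, 0], [255, 0, 0, 0.024, 0], [255, 0, 0, 0.03, 0], [255, 0, 0, 0.034, 0]]}}

```text
t: 2.48
ee_pos: [480.7, -134.4, 62.7]
orientation: [3.104, 0.487, -0.001]
ft_force: [-4.9, -2.1, 6.3]
width: 0.4
```

Call:
{"name": "move_arm", "arguments": {"deltas": [[255, 0, 0, 0.002, 0], [255, 0, 0, 0.004, 0], [255, 0, 0, 0.005, 0], [255, 0, 0, 0.005, 0], [255, 0, 0, 0.005, 0]]}}

```text
t: 2.9
ee_pos: [480.3, -134.3, 57.9]
orientation: [-3.103, -0.487, 0.002]
ft_force: [-4.6, -2.7, 6.9]
width: 0.7
```

Call:
{"name": "move_arm", "arguments": {"deltas": [[255, 0, 0, 0.001, 0], [255, 0, 0, 0.002, 0], [255, 0, 0, 0.002, 0]]}}

```text
t: 3.15
ee_pos: [480.2, -134.3, 56.2]
orientation: [-3.103, -0.487, 0.003]
ft_force: [-6.1, -0.6, 11.6]
width: 0.4
```

Call:
{"name": "move_arm", "arguments": {"deltas": [[255, 0, 0, 0.001, 0], [255, 0, 0, 0.001, 0]]}}

```text
t: 3.32
ee_pos: [480.2, -134.3, 55.8]
orientation: [-3.103, -0.486, 0.002]
ft_force: [-9.2, -0.0, 21.7]
width: 0.3
```

The force has climbed sharply, to 22 N at tip height 42 mm, so the treadle is on its stop. I'll hold for over a second.

Call:
{"name": "move_arm", "arguments": {"deltas": [[255, 0, 0, 0, 0], [255, 0, 0, 0, 0], [255, 0, 0, 0, 0], [255, 0, 0, 0, 0], [255, 0, 0, 0, 0]]}}

```text
t: 3.73
ee_pos: [480.2, -134.3, 55.9]
orientation: [-3.103, -0.487, 0.002]
ft_force: [-9.3, -0.8, 20.0]
width: 0.5
```

Call:
{"name": "move_arm", "arguments": {"deltas": [[255, 0, 0, 0, 0], [255, 0, 0, 0, 0], [255, 0, 0, 0, 0], [255, 0, 0, 0, 0], [255, 0, 0, 0, 0]]}}

```text
t: 4.15
ee_pos: [480.2, -134.3, 55.9]
orientation: [-3.103, -0.486, 0.002]
ft_force: [-8.5, -0.7, 19.5]
width: 0.7
```

Call:
{"name": "move_arm", "arguments": {"deltas": [[255, 0, 0, 0, 0], [255, 0, 0, 0, 0], [255, 0, 0, 0, 0], [255, 0, 0, 0, 0], [255, 0, 0, 0, 0]]}}

```text
t: 4.57
ee_pos: [480.2, -134.4, 55.9]
orientation: [-3.104, -0.487, 0.002]
ft_force: [-8.1, -0.7, 20.5]
width: 0.5
```

```bash
python3 - <<'E'
from workcell import *
import cv2
a=get_image("scene")[160:350,200:460]
cv2.imwrite("pics/s2.png",cv2.resize(a,None,fx=3,fy=3))
b=get_image("top")
for c in("scene","top"):print([(round(d["conf"],2),[round(float(v)) for v in d["location"]]) for d in place_of(c,"large_roller_center")])
o=get_obs();print(o["t"],o["ee_pos"],o["ft_force"])
E
```

```text
[(0.97, [715, -313, 17]), (0.85, [777, -154, 52]), (0.75, [589, -307, 17]), (0.7, [638, 146, 18])]
[(0.9, [639, 149, 18]), (0.83, [718, -312, 19]), (0.58, [588, -304, 17]), (0.57, [782, -151, 46]), (0.57, [653, -82, 5])]
4.7667 [ 480.19611951 -134.34746289   55.88782135] [-8.16571807 -0.97278401 20.12500143]
```

View pics/s2.png

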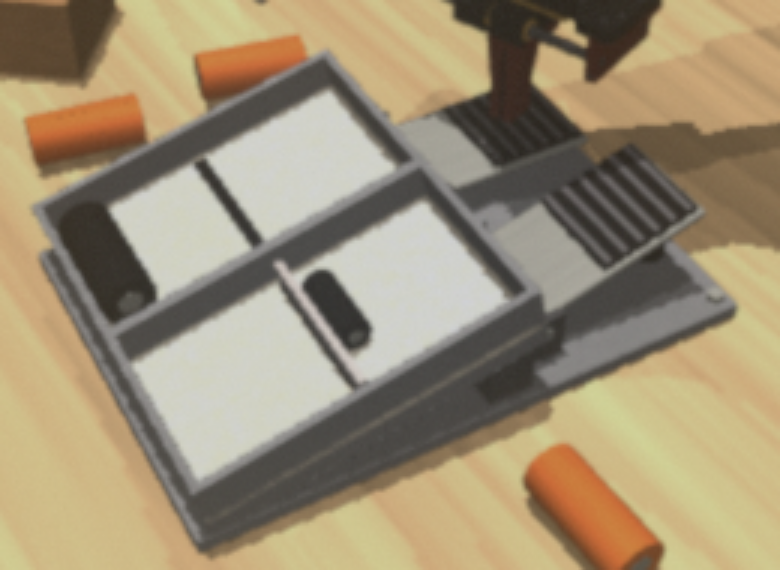

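The treadle is level, the gate is sunk, and the large roller lies at the end wall (crop 105,260). The small roller is still at its gate. I'll lift off smoothly.

Call:
{"name": "move_arm", "arguments": {"deltas": [[255, 0, 0, -0.008, 0], [255, 0, 0, -0.018, 0], [255, 0, 0, -0.03, 0], [255, 0, 0, -0.05, 0], [255, 0, 0, -0.08, 0]]}}

```text
t: 5.18
ee_pos: [480.0, -133.9, 134.3]
orientation: [-3.102, -0.486, 0.004]
ft_force: [-0.1, -0.4, 0.7]
width: 0.6
```

Call:
{"name": "move_arm", "arguments": {"deltas": [[255, 0, 0, -0.03, 0], [255, 0, 0, -0.06, 0], [255, 0, 0, -0.08, 0], [255, 0, 0, -0.08, 0], [255, 0, 0, -0.08, 0]]}}

```text
t: 5.6
ee_pos: [481.9, -134.4, 215.9]
orientation: [3.102, 0.486, 0.005]
ft_force: [0.1, 0.5, -0.3]
width: 0.4
```

```bash
python3 - <<'E'
from workcell import *
import cv2
a=get_image("scene")[160:350,200:460]
cv2.imwrite("pics/s3.png",cv2.resize(a,None,fx=3,fy=3))
get_image("top")
for c in("scene","top"):print([(round(d["conf"],2),[round(float(v)) for v in d["location"]]) for d in place_of(c,"large_roller_center")])
o=get_obs();print(o["t"],o["ee_pos"],o["ft_force"])
E
```

```text
[(0.91, [717, -310, 15]), (0.82, [637, 150, 16]), (0.78, [586, -307, 15]), (0.64, [777, -153, 52])]
[(0.8, [638, 148, 19]), (0.66, [776, -150, 46]), (0.65, [719, -309, 17]), (0.6, [588, -304, 18])]
5.8 [ 480.26042799 -133.99512642  213.29527528] [ 0.80609052 -0.1346453  -1.01148847]
```

View pics/s3.png

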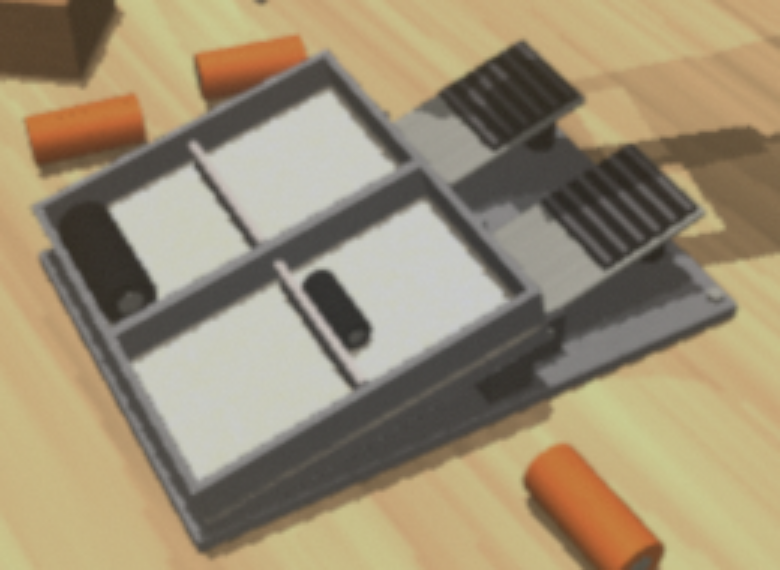

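Both treadles are back up, the gate is raised, and the roller is at the end wall. The arm touches nothing.

```bash
python3 -c "
from workcell import *
print(close_job())"
```

```text
the job is handed in; nothing more can be done
None
```

The large roller is released: it was the black one in the right lane, and it now lies against the end wall of that lane. I pressed the right treadle onto its stop with the fingers shut, held it there at about 20 N for about 1.4 s, and then lifted clear.

- **Roller position:** after the lift, the networks put its centre at about (777, -152, 49) in the world. That is about 132 mm along the dispenser's x by the pose I fitted, within the 100 to 160 mm allowed.
- **Treadles:** the last picture shows both treadles up. The left treadle was never touched, and the small roller is still behind its gate.
- **Arm:** the TCP is at 213 mm height, and the wrist force is about 1 N, which is noise. The job was handed in at about 5.8 s.
- **Disagreement:** one check did not match. Taking the dispenser origin as the middle of its base gave x about 22 mm short of both the pad fit and the network. The base is probably not centred on the origin. I used the pad fit, and the press landed on the pad as expected.

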